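# Release the slide lock and run the tray home

### The arm

A 7-joint arm with a two-finger parallel gripper is mounted at the origin on a cart in front of the work surface, level with it; the furniture and walls round the work are solid. World frame = base frame: x ahead of the robot, y to its left, z up, the work surface at z = 0. Lengths are in mm, angles in rad, forces in N, time in s.
With the tool pointing down it reaches from about 425 to 875 mm from the base axis. Payload 4.7 kg.
Tool frame: the origin (TCP) lies between the finger pads; the fingertips stand 19 mm ahead of it and the grasp point (between the pads) is the TCP; z points along the fingers, y is the line along which they close (so a half turn about z gives the same grasp; the last joint's range is limited). The gripper opens to 87 mm and grips with 3 to 60 N. Pads are 19 mm wide; open, the fingers measure 117 mm over their backs; the gripper's body (75 mm by 190 mm) begins 51 mm behind the grasp point.
Start: joints at [-1.236, 0.321, -0.07, 1.45, 0.023, 1.371, -0.057], TCP at [204.988, 616.85, 241.587] pointing down, gripper open.
Joint ranges: [-2.86, 2.86], [-0.3, 2.09], [-1.38, 1.24], [0.06, 2.45], [-1.56, 4.7], [0.09, 2.05], [-2.69, 2.69]. Speed limits (rad/s): [2.57, 2.57, 3.14, 3.14, 3.14, 3.14, 3.14].

### API

Orientations are given as a unit quaternion [w, x, y, z].
In Python, from workcell import env gives the robot as it stands.
- The arm moves only by the shell command python3 -m inch 'ROWS' [FORCE]. ROWS is JSON, a list of rows, each an object of numbers: "dx", "dy", "dz": the shift along the tool's x, y, z in mm; "roll": the turn about the tool's z in degrees; "fingers": the closure, from 0 (fully open) to 1 (shut). In form: [{"dx": .., "dy": .., "dz": .., "roll": .., "fingers": ..}, ...]. A call has exactly 10 rows; each row shifts and turns the commanded pose from where the row before left it, along the tool's axes as they then stand; what a row does not reach is not made up. A row lasts 1/12 s, in which the tool goes at most 41.7 mm and 7.16 degrees, less where a joint would pass 70% of its speed; a pose out of reach is approached as far as the arm can. A call is refused whole if a number of a shift passes 41.7 or a number of a turn 7.16, either way. A call with a gripper value outside its range is refused whole. The fingers move at their own pace and stop on an object; FORCE is the grip in N (left out, the last holds). Time passes only in rows, so rows that do not move let the fingers close, or fill a call up. It gives the time, the measured TCP pose, the force, the opening and the grip force at its end, in the units of the state.
- env.observe(): the state, without advancing time (a new reading comes with each control period).
- env.get_image(name): name is "scene" or "top"; returns the picture (480x640x3 uint8, red, green, blue); there is no depth.
- env.camera_model(name): a dict with "fx", "fy", "cx", "cy" (pixels), "k1" (the pictures are not rectified: a ray, as slopes to the right and down, at radius r is drawn at 1 + k1 r^2 times it, then the intrinsics apply), "xyz" and "attitude" of the camera in the world. Camera axes: x right, y down, z forward; pixel columns grow to the right and rows downward; lengths in mm; the calibration is good to about 2 mm. A picture is of the moment at which its call begins. camera_model takes no time and is no camera call.
- env.job_done(): hands the job in; it is judged then, once.
The state is a dict: "t": time; "joint_pos": joint angles; "qvel": joint speeds; "effort": joint torques, N m; "tool_pos": TCP position; "eef_rot": TCP orientation; "ft_force": force on the tool from outside, world axes, zero at the start; "ft_torque": the same for the moment, N m; "finger_gap": finger opening in mm; "finger_force": force on a finger pad.
Only numpy, scipy, OpenCV 4.12 (cv2) and the standard library are available. Lean on these libraries where they do the work, as an engineer would, in place of code of your own. Each camera call takes 0.05 s, during which the arm holds its last target. There are 200 camera calls.

### The job

One of the two slide-out trays on the board is locked at full extension. Press down the release lever on the side of that tray's own unit, then push the tray fully home into its housing and let go. Leave the lever of the other, already closed unit alone.

Things in the scene. Friction and masses are not known exactly. Their poses are not given: they have to be found in the camera images.
- tray (a joint): Slide of the tray that sticks out of its housing (it carries a transformer and a finned heatsink): 0 = fully home, hard stop; about 0.08 m = out, where a lug stands against the lever's pawl so that it cannot go in. Once its lever is down it takes 3 to 5 N to push and stays where it is left.
- tray_pull (a point): Middle of the outer face of the pull block (50 mm wide, 18 high, 6 proud) on that tray's front panel, 48 mm above the bench; push here. Panel: 98 mm wide, 16 to 72 mm above the bench; free space ahead. Moves with the tray. x points level into the housing (the way home), y left, z up. Housing: grey, 90 mm wide, 130 deep, top 81 mm above the bench.
- lever (a joint): Release lever on the same unit, on the right side of its housing as seen from the open front, reaching forward beside the tray: 0 = up (locked), positive = down, stop at 0.26 rad; the tray is free from about 0.15 rad. It takes about 3 N on its pad and stays down by friction when let go.
- lever_pad (a point): Middle of the upper face of that lever's dark ribbed pad, 28 mm along x by 24 mm along y, 67 mm above the bench when up; pressed straight down it sinks about 19 mm. It lies 44 mm ahead of the housing's front and 74 mm right of the tray's middle line, its edge 13 mm clear of the tray's slide rail. x points to the hinge 74 mm away, y left, z up; pitches with the lever.
- spare_lever (a joint): The like lever of the other unit, identical but with its tray closed, which stands 140 mm to the left or right of this one on the same 6 mm plywood board (sides vary, and one may stand up to 55 mm farther back or forward): up at 0; leave it alone.

How it is judged (in metres and radians):
On the way:
1. the extended tray's release lever is pressed down (value of joint lever above 0.15 rad), for 0.1 s.
At the end, for the whole second after the job is handed in: The tray that was out is home to within 12 mm and at rest, and the closed unit's lever is still up (under 0.12 rad). The pressed lever may stay down (value of joint tray below 0.012 m and velocity of joint tray between -0.01 and 0.01 m/s and value of joint spare_lever below 0.12 rad); the robot touches nothing.
It fails at once if the closed unit's lever is pressed (value of joint spare_lever above 0.12 rad).
It also fails if it takes over 34 s, if anything falls off the work surface, if the arm or the gripper's body presses on something with over 40 N, if the wrist force passes 120 N, or if a joint passes its speed limit or range.

## Working session

There is one attempt and no reset: what is moved stays moved. The work goes in short steps, Python scripts to look and compute and a shell command to move; the robot and the scene stay as the last step left them, time stands still between calls to the robot, and variables do not carry over. Pictures are saved under pics/ and viewed, at most 10 in all, crops included, and the job is handed in when it is done.

```bash
mkdir -p pics; python3 - <<'E'
from workcell import env
import cv2
for n in ("scene","top"):
    cv2.imwrite(f"pics/{n}0.png",env.get_image(n)[:,:,::-1]); print(env.camera_model(n))
o=env.observe(); print(o["t"],o["tool_pos"],o["eef_rot"],o["ft_force"])
E
```

```text
{'fx': 549.5089794860489, 'fy': 549.5089794860489, 'cx': 323.43366030487783, 'cy': 241.47352590324195, 'k1': -0.04482199045012582, 'xyz': array([ 216.27824122, -166.96800947,  645.30517305]), 'attitude': array([-0.385158  ,  0.88587603, -0.23587484,  0.10601907])}
{'fx': 436.93929570804903, 'fy': 436.93929570804903, 'cx': 313.07492076968543, 'cy': 245.35129073200704, 'k1': -0.1091741121870783, 'xyz': array([370.3817879 , 391.30072282, 915.61781206]), 'attitude': array([-0.06140272,  0.71315081, -0.69553318,  0.06228336])}
0.1 [204.90017643 616.3875851  240.58480128] [-7.96737171e-05  1.59733197e-01  9.87159863e-01 -8.39622734e-04] [0.55996526 0.07670904 0.59885575]
```

View pics/top0.png

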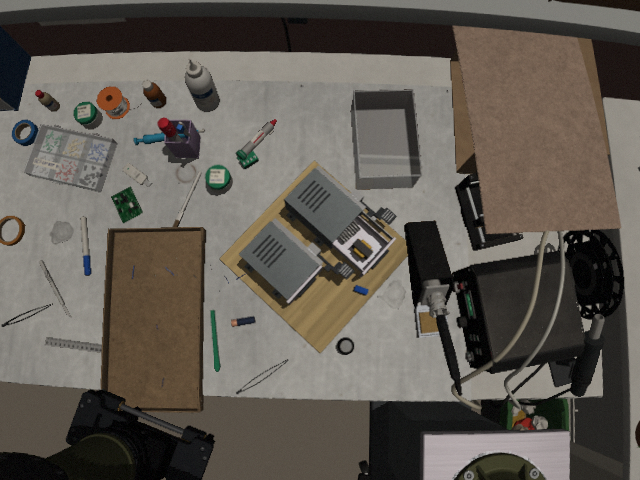

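View pics/scene0.png

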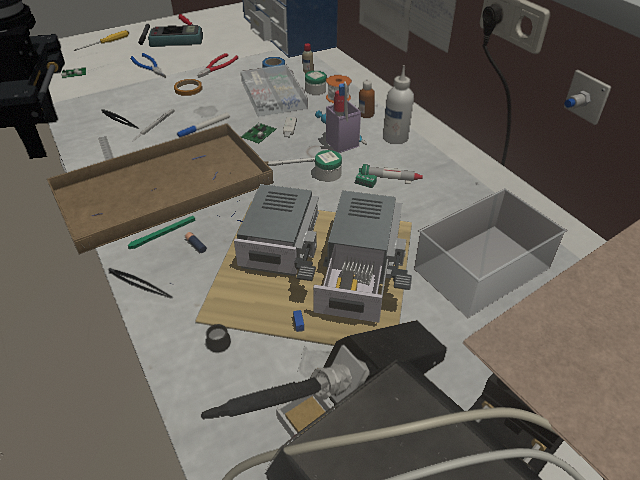

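The open unit is the upper-right one in the top view. Its lever pad is near top (385,214), and the spare pad is near (345,270). I'll enlarge both views for exact pixels.

```bash
python3 - <<'E'
import cv2
a=cv2.imread("pics/top0.png")[180:290,300:420]; cv2.imwrite("pics/c1.png",cv2.resize(a,None,fx=5,fy=5,interpolation=cv2.INTER_CUBIC))
a=cv2.imread("pics/scene0.png")[200:330,285:425]; cv2.imwrite("pics/c2.png",cv2.resize(a,None,fx=4,fy=4,interpolation=cv2.INTER_CUBIC))
E
```

```text
(no output)
```

View pics/c1.png

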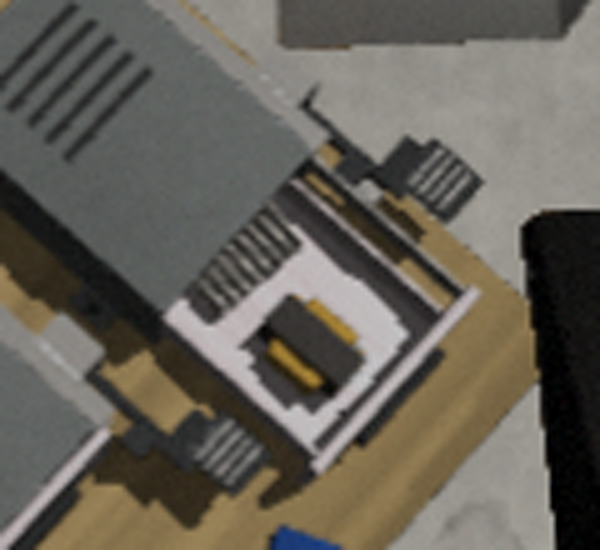

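View pics/c2.png

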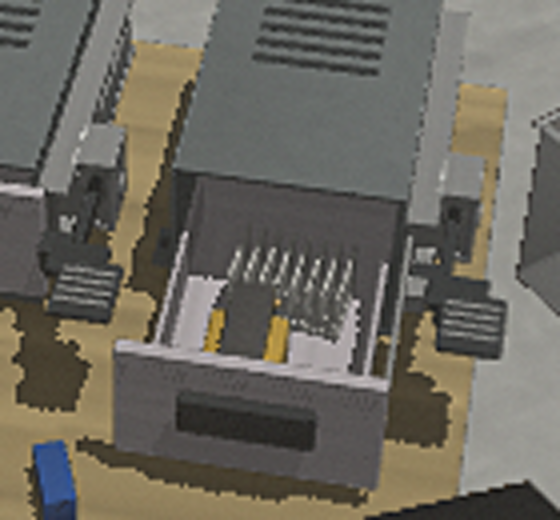

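The crops show the target lever pad centred near top (388.5,216) and scene (403,281). The panel's top edge runs from top (363.6,273.6) to (395,238.4), and from scene (313.8,285.8) to (382,296.3). The housing's front top edge runs from about (332,243) to (364,211) in the top view.

```bash
cat >g.py <<'E'
from workcell import env
import numpy as np, cv2
from scipy.spatial.transform import Rotation as R
def ray(n,p):
    m=env.camera_model(n); K=np.array([[m["fx"],0,m["cx"]],[0,m["fy"],m["cy"]],[0,0,1]])
    s=cv2.undistortPoints(np.array([[p]],float),K,np.array([m["k1"],0,0,0]))[0,0]
    q=m["attitude"]; return m["xyz"],R.from_quat([q[1],q[2],q[3],q[0]]).apply([*s,1])
def onz(n,p,z):
    c,d=ray(n,p); return c+d*(z-c[2])/d[2]
E
python3 - <<'E'
from g import *
np.set_printoptions(precision=1,suppress=True)
T=lambda x,y:(300+x/5,180+y/5); S=lambda x,y:(285+x/4,200+y/4)
print("pad",onz("top",T(442,180),67),onz("scene",S(472,325),67))
for nm,z,t,s in [("panL",72,T(318,470),S(115,344)),("panR",72,T(478,292),S(388,387)),("houL",81,T(160,315),S(175,170)),("houR",81,T(325,150),S(410,198)),("sparepad",67,T(228,455),S(85,290))]:
    print(nm,onz("top",t,z),onz("scene",s,z))
o=env.observe(); q=o["eef_rot"]; print(R.from_quat([*q[1:],q[0]]).as_matrix())
E
```

```text
pad [584.1 242.6  67. ] [587.7 241.   67. ]
panL [465.6 292.6  72. ] [469.5 292.4  72. ]
panR [537.7 229.5  72. ] [541.8 228.1  72. ]
houL [523.6 355.5  81. ] [528.4 351.3  81. ]
houR [591.5 291.4  81. ] [596.7 294.9  81. ]
sparepad [471.3 327.3  67. ] [475.2 325.   67. ]
[[-0.9  0.3 -0. ]
 [ 0.3  0.9 -0. ]
 [-0.  -0.  -1. ]]
```

```bash
python3 - <<'E'
from g import *
np.set_printoptions(precision=1,suppress=True)
for nm,t,s in [("box1",(408,222),(418,321)),("box2",(437,222),(446,350)),("bin1",(357,188),(417,233)),("bin far",(352,91),(507,190)),("bin right",(415,90),(566,232)),("padcheck",(388.4,216),(403,281))]:
    a,u=ray("top",t); b,v=ray("scene",s)
    k=np.linalg.lstsq(np.c_[u,-v],b-a,rcond=None)[0]; p,q=a+u*k[0],b+v*k[1]
    print(nm,(p+q)/2,"gap",np.linalg.norm(p-q))
h=np.array([.663,.749]);r=np.array([.749,-.663])
M=np.array([[-.949,.316],[.316,.949]])
pad=np.array([586,241.8]);pull=np.array([499.6,256.1])
tcp=env.observe()["tool_pos"][:2]
print("to pad+2r, tool axes xy now:",(pad+2*r-tcp)@M, "pad->prestart(-40h) in r,h:",(pull-40*h-pad-2*r)@np.c_[r,h])
E
```

```text
box1 [583.2 194.1  29.3] gap 2.899776634828809
box2 [584.3 133.1  32. ] gap 2.804918904970576
bin1 [645.3 303.1  82.4] gap 19.85411824389902
bin far [854.6 316.5  79. ] gap 7.082616294069983
bin right [854.6 185.7  86.9] gap 0.798266048379725
padcheck [586.  241.8  66.9] gap 3.8469501907124033
to pad+2r, tool axes xy now: [-481.9 -235.8] pad->prestart(-40h) in r,h: [-76.2 -86.6]
```

```bash
python3 -m inch '[{"dx":-24,"dy":-12,"fingers":1},{"dx":-24,"dy":-12,"fingers":1},{"dx":-24,"dy":-12,"fingers":1},{"dx":-24,"dy":-12,"fingers":1},{"dx":-24,"dy":-12,"fingers":1},{"dx":-24,"dy":-12,"fingers":1},{"dx":-24,"dy":-12,"fingers":1},{"dx":-24,"dy":-12,"fingers":1},{"dx":-24,"dy":-12,"fingers":1},{"dx":-24,"dy":-12,"fingers":1}]' 10
python3 -m inch '[{"dx":-24,"dy":-12,"fingers":1},{"dx":-24,"dy":-12,"fingers":1},{"dx":-24,"dy":-12,"fingers":1},{"dx":-24,"dy":-12,"fingers":1},{"dx":-24,"dy":-12,"fingers":1},{"dx":-24,"dy":-12,"fingers":1},{"dx":-24,"dy":-12,"fingers":1},{"dx":-24,"dy":-12,"fingers":1},{"dx":-24,"dy":-12,"fingers":1},{"dx":-24,"dy":-12,"fingers":1}]'
python3 -m inch '[{"roll":6,"fingers":1},{"roll":6,"fingers":1},{"roll":6,"fingers":1},{"roll":5,"fingers":1},{"dz":10,"fingers":1},{"dz":20,"fingers":1},{"dz":20,"fingers":1},{"dz":20,"fingers":1},{"dz":10,"fingers":1},{"fingers":1}]'
cat >>g.py <<'E'
def goto(x,y,z):
    o=env.observe(); q=o["eef_rot"]; A=R.from_quat([*q[1:],q[0]])
    print("t",o["t"],"tcp",o["tool_pos"],"yaw y",np.degrees(np.arctan2(*A.as_matrix()[1::-1,1])),"gap",o["finger_gap"],"F",o["ft_force"])
    print("tool shift",A.inv().apply(np.array([x,y,z])-o["tool_pos"]))
E
python3 -c "
from g import *
goto(587.5,240.5,86)"
```

```text
t 0.1 tcp [204.90017643 616.3875851  240.58480128] yaw y 71.61716736512912 gap 86.85322011448017 F [0.55996526 0.07670904 0.59885575]
tool shift [-481.6004491  -235.78724127  155.03530789]invalid input at $[0]: expected keys dx, dy, dz, roll, fingers
invalid input at $[0]: expected keys dx, dy, dz, roll, fingers
invalid input at $[0]: expected keys dx, dy, dz, roll, fingers
```

All keys are required in each row.

```bash
python3 -m inch '[{"dx":-24,"dy":-12,"dz":0,"roll":0,"fingers":1},{"dx":-24,"dy":-12,"dz":0,"roll":0,"fingers":1},{"dx":-24,"dy":-12,"dz":0,"roll":0,"fingers":1},{"dx":-24,"dy":-12,"dz":0,"roll":0,"fingers":1},{"dx":-24,"dy":-12,"dz":0,"roll":0,"fingers":1},{"dx":-24,"dy":-12,"dz":0,"roll":0,"fingers":1},{"dx":-24,"dy":-12,"dz":0,"roll":0,"fingers":1},{"dx":-24,"dy":-12,"dz":0,"roll":0,"fingers":1},{"dx":-24,"dy":-12,"dz":0,"roll":0,"fingers":1},{"dx":-24,"dy":-12,"dz":0,"roll":0,"fingers":1}]' 10 &&
python3 -m inch '[{"dx":-24,"dy":-12,"dz":0,"roll":0,"fingers":1},{"dx":-24,"dy":-12,"dz":0,"roll":0,"fingers":1},{"dx":-24,"dy":-12,"dz":0,"roll":0,"fingers":1},{"dx":-24,"dy":-12,"dz":0,"roll":0,"fingers":1},{"dx":-24,"dy":-12,"dz":0,"roll":0,"fingers":1},{"dx":-24,"dy":-12,"dz":0,"roll":0,"fingers":1},{"dx":-24,"dy":-12,"dz":0,"roll":0,"fingers":1},{"dx":-24,"dy":-12,"dz":0,"roll":0,"fingers":1},{"dx":-24,"dy":-12,"dz":0,"roll":0,"fingers":1},{"dx":-24,"dy":-12,"dz":0,"roll":0,"fingers":1}]' &&
python3 -m inch '[{"dx":0,"dy":0,"dz":0,"roll":6,"fingers":1},{"dx":0,"dy":0,"dz":0,"roll":6,"fingers":1},{"dx":0,"dy":0,"dz":0,"roll":6,"fingers":1},{"dx":0,"dy":0,"dz":0,"roll":5,"fingers":1},{"dx":0,"dy":0,"dz":10,"roll":0,"fingers":1},{"dx":0,"dy":0,"dz":20,"roll":0,"fingers":1},{"dx":0,"dy":0,"dz":20,"roll":0,"fingers":1},{"dx":0,"dy":0,"dz":20,"roll":0,"fingers":1},{"dx":0,"dy":0,"dz":10,"roll":0,"fingers":1},{"dx":0,"dy":0,"dz":0,"roll":0,"fingers":1}]'
python3 -c "
from g import *
goto(587.5,240.5,86)"
```

```text
t: 0.93
tool_pos: [395.5, 426.0, 241.1]
eef_rot: [-0.0, 0.16, 0.987, -0.0]
ft_force: [-0.7, 0.2, -0.3]
finger_gap: 28.4
finger_force: 0.0
t: 1.77
tool_pos: [585.3, 236.6, 241.1]
eef_rot: [-0.0, 0.16, 0.987, -0.0]
ft_force: [0.9, -0.4, 0.4]
finger_gap: 0.5
finger_force: 0.0
t: 2.6
tool_pos: [582.7, 237.0, 157.9]
eef_rot: [-0.002, 0.352, 0.936, -0.002]
ft_force: [-0.0, 0.3, 0.1]
finger_gap: 0.8
finger_force: 0.0
t 2.6 tcp [582.70182571 236.9828503  157.86149721] yaw y 48.726666677873276 gap 0.752516150350188 F [-0.01716653  0.29895015  0.07691464]
tool shift [-1.45304353  6.22247987 71.82365216]
```

```bash
python3 -m inch '[{"dx":-2,"dy":6,"dz":5,"roll":0,"fingers":1},{"dx":0,"dy":0,"dz":10,"roll":0,"fingers":1},{"dx":0,"dy":0,"dz":10,"roll":0,"fingers":1},{"dx":0,"dy":0,"dz":10,"roll":0,"fingers":1},{"dx":0,"dy":0,"dz":10,"roll":0,"fingers":1},{"dx":0,"dy":0,"dz":6,"roll":0,"fingers":1},{"dx":0,"dy":0,"dz":4,"roll":0,"fingers":1},{"dx":0,"dy":0,"dz":0,"roll":0,"fingers":1},{"dx":0,"dy":0,"dz":0,"roll":0,"fingers":1},{"dx":0,"dy":0,"dz":0,"roll":0,"fingers":1}]'
python3 -c "
from g import *
goto(587.5,240.5,86)
a=env.get_image('scene')[180:330,285:485,::-1]; cv2.imwrite('pics/s1.png',cv2.resize(a,None,fx=4,fy=4))"
```

```text
t: 3.43
tool_pos: [590.7, 241.1, 107.2]
eef_rot: [0.0, 0.353, 0.936, 0.0]
ft_force: [-0.1, 0.6, -0.4]
finger_gap: 0.5
finger_force: 0.0
t 3.4333 tcp [590.69609486 241.07543094 107.15075046] yaw y 48.61983457438172 gap 0.45064922430117715 F [-0.09117644  0.64539432 -0.39706349]
tool shift [ 2.02620826 -2.56612795 21.14733684]
```

View pics/s1.png

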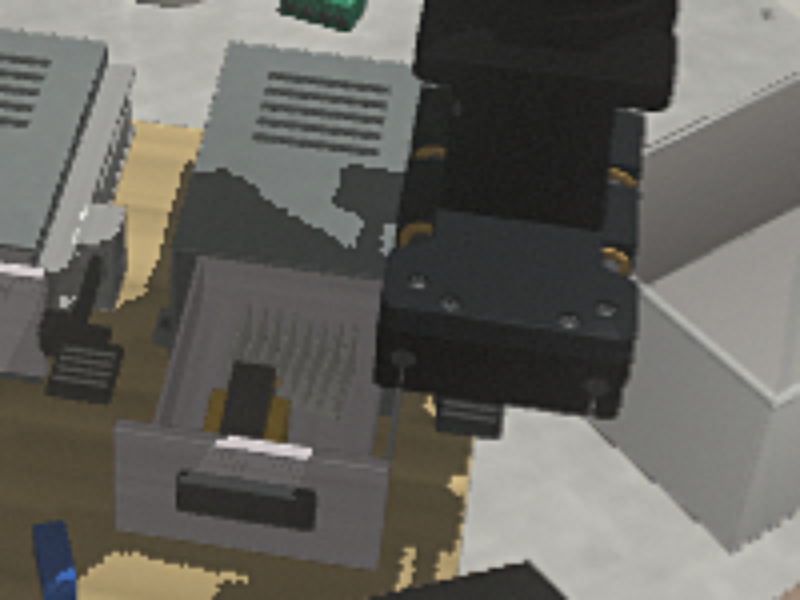

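The gripper is directly above the right-hand pad (crop ~(470,415)) and clear of the tray, and the spare pad (85,370) is well away. I'll press down now.

```bash
python3 -m inch '[{"dx":1,"dy":-2,"dz":5,"roll":0,"fingers":1},{"dx":0,"dy":0,"dz":5,"roll":0,"fingers":1},{"dx":0,"dy":0,"dz":5,"roll":0,"fingers":1},{"dx":0,"dy":0,"dz":5,"roll":0,"fingers":1},{"dx":0,"dy":0,"dz":4,"roll":0,"fingers":1},{"dx":0,"dy":0,"dz":4,"roll":0,"fingers":1},{"dx":0,"dy":0,"dz":4,"roll":0,"fingers":1},{"dx":0,"dy":0,"dz":3,"roll":0,"fingers":1},{"dx":0,"dy":0,"dz":2,"roll":0,"fingers":1},{"dx":0,"dy":0,"dz":0,"roll":0,"fingers":1}]'
python3 -m inch '[{"dx":0,"dy":0,"dz":1,"roll":0,"fingers":1},{"dx":0,"dy":0,"dz":0,"roll":0,"fingers":1},{"dx":0,"dy":0,"dz":0,"roll":0,"fingers":1},{"dx":0,"dy":0,"dz":0,"roll":0,"fingers":1},{"dx":0,"dy":0,"dz":0,"roll":0,"fingers":1},{"dx":0,"dy":0,"dz":0,"roll":0,"fingers":1},{"dx":0,"dy":0,"dz":0,"roll":0,"fingers":1},{"dx":0,"dy":0,"dz":0,"roll":0,"fingers":1},{"dx":0,"dy":0,"dz":0,"roll":0,"fingers":1},{"dx":0,"dy":0,"dz":0,"roll":0,"fingers":1}]'
```

```text
t: 4.32
tool_pos: [588.0, 239.7, 68.8]
eef_rot: [-0.0, 0.353, 0.935, -0.0]
ft_force: [-0.6, -1.2, 0.7]
finger_gap: 0.6
finger_force: 0.3
t: 5.15
tool_pos: [588.4, 240.4, 68.7]
eef_rot: [0.0, 0.353, 0.936, 0.0]
ft_force: [-0.7, 1.2, 0.9]
finger_gap: 0.6
finger_force: 0.4
```

```bash
python3 -m inch '[{"dx":0,"dy":0,"dz":-8,"roll":0,"fingers":1},{"dx":0,"dy":0,"dz":-15,"roll":0,"fingers":1},{"dx":0,"dy":0,"dz":-20,"roll":0,"fingers":1},{"dx":0,"dy":-8,"dz":-20,"roll":0,"fingers":1},{"dx":0,"dy":-16,"dz":-10,"roll":0,"fingers":1},{"dx":10,"dy":-20,"dz":0,"roll":0,"fingers":1},{"dx":20,"dy":-20,"dz":0,"roll":0,"fingers":1},{"dx":20,"dy":-20,"dz":0,"roll":0,"fingers":1},{"dx":18,"dy":-4,"dz":0,"roll":0,"fingers":1},{"dx":8,"dy":0,"dz":0,"roll":0,"fingers":1}]'
python3 -c "
from g import *
goto(473,226.1,58)
a=env.get_image('top')[170:300,290:450,::-1]; cv2.imwrite('pics/t2.png',cv2.resize(a,None,fx=5,fy=4.6))"
```

```text
t: 5.98
tool_pos: [470.5, 225.0, 142.1]
eef_rot: [-0.001, 0.353, 0.936, 0.0]
ft_force: [-0.7, -0.6, -0.3]
finger_gap: 0.5
finger_force: 0.0
t 5.9833 tcp [470.51491684 225.00574792 142.05794323] yaw y 48.69584734741178 gap 0.4973381858083242 F [-0.70071617 -0.57979116 -0.31652575]
tool shift [-1.28597541  2.45632596 84.05607399]
```

View pics/t2.png

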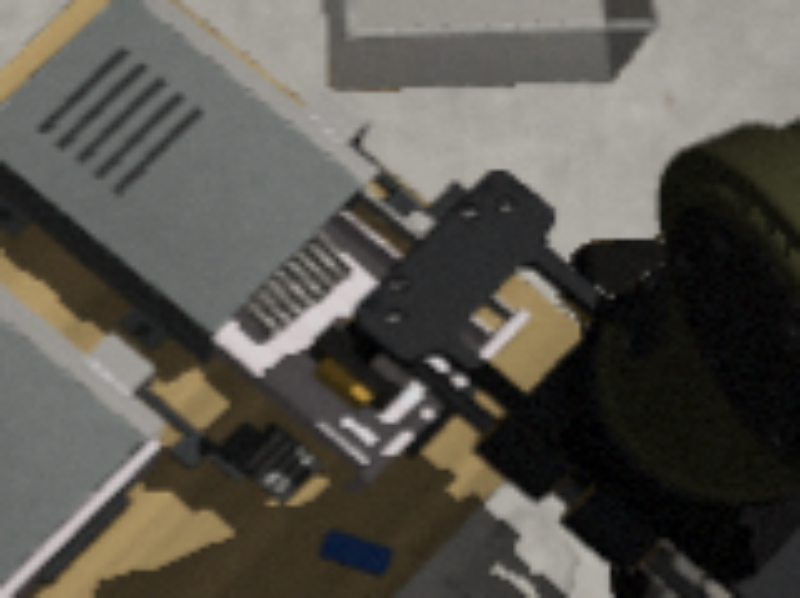

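The tray front is still extended. The gripper's rear overhangs the iron holder, so I'll check the holder's height before descending.

```bash
python3 - <<'E'
from g import *
np.set_printoptions(precision=1,suppress=True)
a=cv2.imread("pics/top0.png")[215:385,395:485]; b=cv2.imread("pics/scene0.png")[310:440,270:460]
a=cv2.resize(a,(318,600),interpolation=cv2.INTER_CUBIC); b=cv2.resize(b,(475,325),interpolation=cv2.INTER_CUBIC)
c=np.zeros((600,800,3),np.uint8); c[:,:318]=a; c[:325,322:797]=b; cv2.imwrite("pics/iron.png",c)
E
```

```text
(no output)
```

View pics/iron.png

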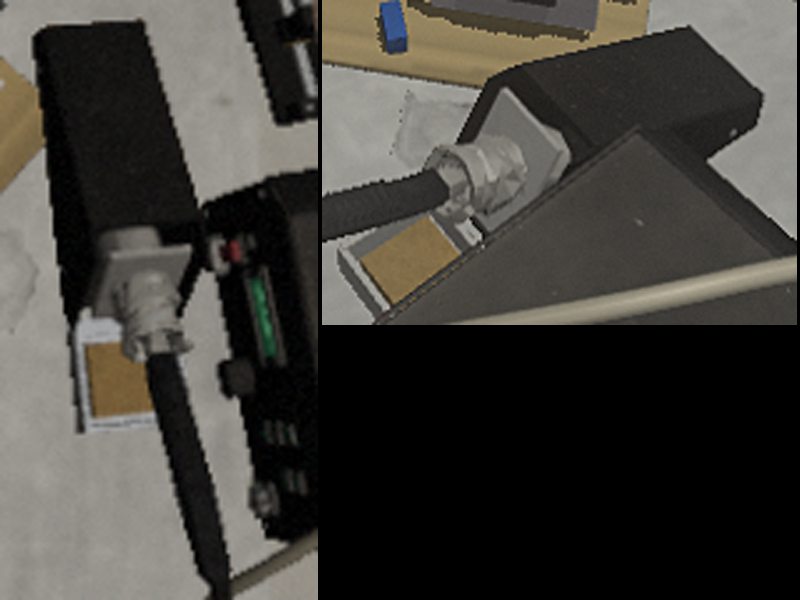

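```bash
python3 - <<'E'
from g import *
np.set_printoptions(precision=1,suppress=True)
h=np.array([.663,.749]);r=np.array([.749,-.663])
for nm,t,s in [("pl",(424.7,284.4),(344.4,345.2)),("pr",(448.8,284.4),(369.2,372)),("silver ring",(440,314),(317,374)),("handle end",(456,385),(205,414))]:
    a,u=ray("top",t); b,v=ray("scene",s)
    k=np.linalg.lstsq(np.c_[u,-v],b-a,rcond=None)[0]; p,q=a+u*k[0],b+v*k[1]; m=(p+q)/2
    print(nm,m,"gap",np.linalg.norm(p-q),"rel r,h",(m[:2]-[473,226.1])@np.c_[r,h])
E
```

```text
pl [447.4 176.   85.2] gap 1.4287265851262458 rel r,h [ 14.  -54.5]
pr [450.3 128.1  85.7] gap 5.714431860346126 rel r,h [ 48.  -88.5]
silver ring [392.3 150.1  96.6] gap 3.6728126759667843 rel r,h [ -10.1 -110.4]
handle end [262.1 137.5 141.1] gap 8.691709808570241 rel r,h [ -99.2 -206.2]
```

The iron plate tops out at 85 mm and its ring at about 97 mm, just behind the body's footprint. With TCP at z=62 the body's underside is at about 113 mm, which clears both. I'll move 13 mm closer and descend.

```bash
python3 -m inch '[{"dx":-1,"dy":10,"dz":0,"roll":0,"fingers":1},{"dx":0,"dy":3,"dz":8,"roll":0,"fingers":1},{"dx":0,"dy":0,"dz":15,"roll":0,"fingers":1},{"dx":0,"dy":0,"dz":15,"roll":0,"fingers":1},{"dx":0,"dy":0,"dz":15,"roll":0,"fingers":1},{"dx":0,"dy":0,"dz":13,"roll":0,"fingers":1},{"dx":0,"dy":0,"dz":10,"roll":0,"fingers":1},{"dx":0,"dy":0,"dz":4,"roll":0,"fingers":1},{"dx":0,"dy":0,"dz":0,"roll":0,"fingers":1},{"dx":0,"dy":0,"dz":0,"roll":0,"fingers":1}]'
python3 -c "
from g import *
goto(489.7,244.9,62)"
```

```text
t: 6.87
tool_pos: [483.1, 233.3, 61.6]
eef_rot: [0.0, 0.354, 0.935, -0.0]
ft_force: [0.1, 0.7, 0.4]
finger_gap: 0.5
finger_force: 0.0
t 6.8667 tcp [483.06866855 233.32503481  61.57720364] yaw y 48.59351427829933 gap 0.5005340660775602 F [0.11401552 0.66825873 0.41848562]
tool shift [ 2.68173424 13.06760906 -0.42311648]
```

```bash
python3 -m inch '[{"dx":1,"dy":5,"dz":0,"roll":0,"fingers":1},{"dx":1,"dy":5,"dz":0,"roll":0,"fingers":1},{"dx":0,"dy":5,"dz":0,"roll":0,"fingers":1},{"dx":0,"dy":5,"dz":0,"roll":0,"fingers":1},{"dx":0,"dy":5,"dz":0,"roll":0,"fingers":1},{"dx":0,"dy":4,"dz":0,"roll":0,"fingers":1},{"dx":0,"dy":2,"dz":0,"roll":0,"fingers":1},{"dx":0,"dy":2,"dz":0,"roll":0,"fingers":1},{"dx":0,"dy":2,"dz":0,"roll":0,"fingers":1},{"dx":0,"dy":2,"dz":0,"roll":0,"fingers":1}]'
```

```text
t: 7.7
tool_pos: [505.2, 262.4, 61.4]
eef_rot: [-0.0, 0.353, 0.935, -0.0]
ft_force: [-2.3, -1.3, 1.2]
finger_gap: 0.2
finger_force: 1.4
```

The force is only about 3 N after 36 mm of travel, so the tray is released and sliding.

```bash
python3 -m inch '[{"dx":0,"dy":5,"dz":0,"roll":0,"fingers":1},{"dx":0,"dy":5,"dz":0,"roll":0,"fingers":1},{"dx":0,"dy":5,"dz":0,"roll":0,"fingers":1},{"dx":0,"dy":5,"dz":0,"roll":0,"fingers":1},{"dx":0,"dy":5,"dz":0,"roll":0,"fingers":1},{"dx":0,"dy":5,"dz":0,"roll":0,"fingers":1},{"dx":0,"dy":5,"dz":0,"roll":0,"fingers":1},{"dx":0,"dy":5,"dz":0,"roll":0,"fingers":1},{"dx":0,"dy":3,"dz":0,"roll":0,"fingers":1},{"dx":0,"dy":2,"dz":0,"roll":0,"fingers":1}]'
python3 -m inch '[{"dx":0,"dy":2,"dz":0,"roll":0,"fingers":1},{"dx":0,"dy":2,"dz":0,"roll":0,"fingers":1},{"dx":0,"dy":1,"dz":0,"roll":0,"fingers":1},{"dx":0,"dy":1,"dz":0,"roll":0,"fingers":1},{"dx":0,"dy":1,"dz":0,"roll":0,"fingers":1},{"dx":0,"dy":1,"dz":0,"roll":0,"fingers":1},{"dx":0,"dy":1,"dz":0,"roll":0,"fingers":1},{"dx":0,"dy":0,"dz":0,"roll":0,"fingers":1},{"dx":0,"dy":0,"dz":0,"roll":0,"fingers":1},{"dx":0,"dy":0,"dz":0,"roll":0,"fingers":1}]'
```

```text
t: 8.53
tool_pos: [535.3, 296.8, 61.4]
eef_rot: [0.0, 0.353, 0.936, 0.0]
ft_force: [-3.8, -1.1, -0.3]
finger_gap: 0.6
finger_force: 1.3
t: 9.37
tool_pos: [541.4, 303.1, 61.8]
eef_rot: [0.0, 0.353, 0.935, 0.0]
ft_force: [-2.0, -0.9, -0.1]
finger_gap: 0.2
finger_force: 0.9
```

```bash
python3 -m inch '[{"dx":0,"dy":1,"dz":0,"roll":0,"fingers":1},{"dx":0,"dy":1,"dz":0,"roll":0,"fingers":1},{"dx":0,"dy":1,"dz":0,"roll":0,"fingers":1},{"dx":0,"dy":1,"dz":0,"roll":0,"fingers":1},{"dx":0,"dy":0,"dz":0,"roll":0,"fingers":1},{"dx":0,"dy":0,"dz":0,"roll":0,"fingers":1},{"dx":0,"dy":0,"dz":0,"roll":0,"fingers":1},{"dx":0,"dy":0,"dz":0,"roll":0,"fingers":1},{"dx":0,"dy":0,"dz":0,"roll":0,"fingers":1},{"dx":0,"dy":0,"dz":0,"roll":0,"fingers":1}]'
```

```text
t: 10.2
tool_pos: [544.1, 306.2, 61.8]
eef_rot: [0.0, 0.353, 0.936, 0.0]
ft_force: [-0.5, -0.2, -0.1]
finger_gap: 0.3
finger_force: 0.2
```

```bash
python3 -m inch '[{"dx":0,"dy":1,"dz":0,"roll":0,"fingers":1},{"dx":0,"dy":1,"dz":0,"roll":0,"fingers":1},{"dx":0,"dy":1,"dz":0,"roll":0,"fingers":1},{"dx":0,"dy":1,"dz":0,"roll":0,"fingers":1},{"dx":0,"dy":1,"dz":0,"roll":0,"fingers":1},{"dx":0,"dy":0,"dz":0,"roll":0,"fingers":1},{"dx":0,"dy":0,"dz":0,"roll":0,"fingers":1},{"dx":0,"dy":0,"dz":0,"roll":0,"fingers":1},{"dx":0,"dy":0,"dz":0,"roll":0,"fingers":1},{"dx":0,"dy":0,"dz":0,"roll":0,"fingers":1}]'
```

```text
t: 11.03
tool_pos: [547.2, 309.8, 61.6]
eef_rot: [0.0, 0.353, 0.935, 0.0]
ft_force: [0.9, -1.8, 0.3]
finger_gap: 0.6
finger_force: 0.5
```

```bash
python3 -m inch '[{"dx":0,"dy":1,"dz":0,"roll":0,"fingers":1},{"dx":0,"dy":1,"dz":0,"roll":0,"fingers":1},{"dx":0,"dy":1,"dz":0,"roll":0,"fingers":1},{"dx":0,"dy":1,"dz":0,"roll":0,"fingers":1},{"dx":0,"dy":1,"dz":0,"roll":0,"fingers":1},{"dx":0,"dy":0,"dz":0,"roll":0,"fingers":1},{"dx":0,"dy":0,"dz":0,"roll":0,"fingers":1},{"dx":0,"dy":0,"dz":0,"roll":0,"fingers":1},{"dx":0,"dy":0,"dz":0,"roll":0,"fingers":1},{"dx":0,"dy":0,"dz":0,"roll":0,"fingers":1}]'
python3 -c "
from g import *
goto(489.7,244.9,62)
a=env.get_image('scene')[170:320,230:430,::-1]; cv2.imwrite('pics/s3.png',cv2.resize(a,None,fx=4,fy=4))"
```

```text
t: 11.87
tool_pos: [547.4, 310.0, 61.0]
eef_rot: [-0.002, 0.354, 0.935, -0.004]
ft_force: [-9.2, -9.0, 9.2]
finger_gap: 0.4
finger_force: 6.5
t 11.8667 tcp [547.43289614 309.95560827  61.0418208 ] yaw y 48.56572681031171 gap 0.3639048477878938 F [-9.15949973 -9.00614806  9.17412167]
tool shift [  0.23223437 -86.98371361  -0.13117111]
```

View pics/s3.png

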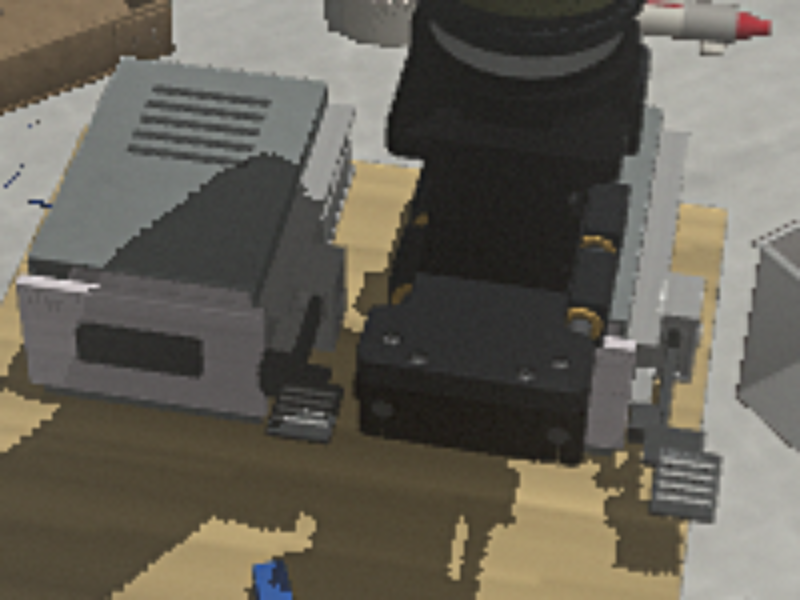

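The tray has hit its stop (16 N, no further motion). Its panel is flush at the housing (605,390), the pressed lever is down (685,485), and the spare lever is untouched (305,410). I'll back off and lift.

```bash
python3 -m inch '[{"dx":0,"dy":-6,"dz":0,"roll":0,"fingers":1},{"dx":0,"dy":-10,"dz":0,"roll":0,"fingers":1},{"dx":0,"dy":-15,"dz":0,"roll":0,"fingers":1},{"dx":0,"dy":-15,"dz":0,"roll":0,"fingers":1},{"dx":0,"dy":-5,"dz":-10,"roll":0,"fingers":1},{"dx":0,"dy":0,"dz":-20,"roll":0,"fingers":1},{"dx":0,"dy":0,"dz":-30,"roll":0,"fingers":1},{"dx":0,"dy":0,"dz":-30,"roll":0,"fingers":1},{"dx":0,"dy":0,"dz":-20,"roll":0,"fingers":1},{"dx":0,"dy":0,"dz":-10,"roll":0,"fingers":1}]'
python3 -m inch '[{"dx":0,"dy":-20,"dz":0,"roll":0,"fingers":1},{"dx":0,"dy":-30,"dz":0,"roll":0,"fingers":1},{"dx":0,"dy":-30,"dz":0,"roll":0,"fingers":1},{"dx":0,"dy":-20,"dz":0,"roll":0,"fingers":1},{"dx":0,"dy":0,"dz":0,"roll":0,"fingers":1},{"dx":0,"dy":0,"dz":0,"roll":0,"fingers":1},{"dx":0,"dy":0,"dz":0,"roll":0,"fingers":1},{"dx":0,"dy":0,"dz":0,"roll":0,"fingers":1},{"dx":0,"dy":0,"dz":0,"roll":0,"fingers":1},{"dx":0,"dy":0,"dz":0,"roll":0,"fingers":1}]'
python3 -c "
from g import *
a=env.get_image('top')[150:310,220:430,::-1]; cv2.imwrite('pics/t4.png',cv2.resize(a,None,fx=3.7,fy=3.7))"
```

```text
t: 12.75
tool_pos: [518.5, 276.7, 186.2]
eef_rot: [0.002, 0.353, 0.936, 0.003]
ft_force: [0.1, -0.3, -0.1]
finger_gap: 0.3
finger_force: 0.0
t: 13.58
tool_pos: [450.8, 200.8, 181.4]
eef_rot: [0.0, 0.353, 0.936, -0.0]
ft_force: [-0.2, 0.9, -0.2]
finger_gap: 0.4
finger_force: 0.0
```

View pics/t4.png

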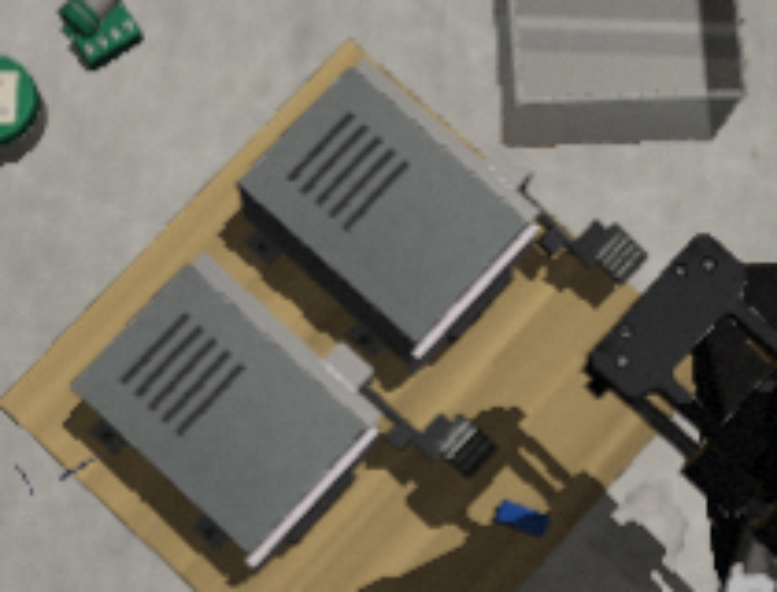

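Both trays are now flush with their housings (panel edge (475,290), the same as the other unit's at (315,500)), and the gripper is clear.

```bash
python3 -c "
from workcell import env
print(env.job_done())"
```

```text
the job is handed in; nothing more can be done
None
```

I pressed the extended tray's lever down, pushed that tray home to its stop, left the other unit's lever alone, and handed the job in with the gripper clear; the hand-in returned no verdict.

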